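# Lock the swing-arm hold-down over the bar on the anvil

## Robot

A 7-joint arm with a two-finger parallel gripper is mounted at the origin on the work surface. World frame = base frame: x ahead of the robot, y to its left, z up, the work surface at z = 0. Lengths are in m, angles in rad, forces in N, time in s.
With the tool pointing down it reaches from about 0.4 to 0.925 m from the base axis. Payload 4.1 kg.
Tool frame: the origin (TCP) lies at the very end of the fingers, on their centre line; the grasp point (between the pads) lies 19 mm behind it (robot.tcp_to_grasp is the distance from the TCP to the grasp point, in m); z points along the fingers, y is the line along which they close (so a half turn about z gives the same grasp; the last joint's range is limited). The gripper opens to 85 mm and grips with 20 to 120 N. Pads are 22 mm wide; open, the fingers measure 114 mm over their backs; the gripper's body (76 mm by 85 mm) begins 54 mm behind the grasp point. The pads swing forward as they close: fully open they stand 13 mm farther back than shut.
Start: joints at [1.229, 0.398, 0.045, 1.537, -0.019, 1.207, -0.051], TCP at [0.156, -0.631, 0.231] pointing down, gripper open.
Joint ranges: [-2.82, 2.82], [-0.49, 2.23], [-1.37, 1.46], [0, 2.46], [-1.36, 4.5], [0.23, 2], [-2.94, 2.94]. Speed limits (rad/s): [2.57, 2.57, 3.14, 3.14, 3.14, 3.14, 3.14].

## Interface

Orientations are given as a unit quaternion [w, x, y, z].
In Python, from bench import get_obs, imaging, robot gives the robot as it stands. The module is installed in compiled form; this text tells all that it offers.
- The arm moves only by the tool jog_arm, never from a script. Its argument "series" is a list of rows, each a list of 7 numbers: the shift along the tool's x, y, z in cm, then the turn, a rotation vector about the tool's x, y, z in degrees, then the closure, from 0 (fully open) to 1 (shut). In form: [[dx, dy, dz, wx, wy, wz, grip], ...]. A call has 1 to 5 rows; each row is the pose to reach, as a shift and turn from the pose commanded when the call began, along the tool's axes at that moment; what a row does not reach only later rows make up. A row lasts 1/10 s, in which the tool goes at most 50 mm and 8.59 degrees, less where a joint would pass 70% of its speed; a pose out of reach is approached as far as the arm can. A call with a gripper value outside its range is refused whole. The fingers move at their own pace and stop on an object; "grip_force" is the grip in N (left out, the last holds). Time passes only in rows, so rows that repeat a pose let the fingers close. It gives the time, the measured TCP pose, the force, the opening and the grip force at its end, in the units of the state.
- get_obs(): the state, without advancing time (a new reading comes with each control period).
- imaging.get_image(name): name is "scene" or "side" or "wrist"; returns a dict with "pixels" (480x640x3 uint8, red, green, blue), "z_map" (480x640 float32, m along the optical axis (not along the pixel's ray), 0 where there is no reading), "vertical_fov" (degrees; the focal length in pixels is half the picture's height over the tangent of half this angle, whatever the lens; pixels are square), "cx", "cy" (the principal point, pixels), "origin" and "rotation" of the camera in the world; the wrist camera has in their place "T_tool_cam" (4x4, takes a point from camera to tool coordinates, whose origin is the TCP and whose axes are the flange's). Camera axes: x right, y up, looking along -z (the intrinsics and any distortion apply to the point x, -y, -z); pixel columns grow to the right and rows downward; lengths in m; the calibration is good to about 2 mm. A picture is of the moment at which its call begins: read the wrist's pose just before it.
- robot.sign_off(): hands the job in; it is judged then, once.
The state is a dict: "time": time; "q": joint angles; "dq": joint speeds; "effort": joint torques, N m; "tool_pos": TCP position; "ee_rot": TCP orientation; "contact_force": force on the tool from outside, world axes, zero at the start; "wrist_torque": the same for the moment, N m; "gripper_width": finger opening in m; "grasp_force": force on a finger pad.
Only numpy, scipy, OpenCV 4.12 (cv2) and the standard library are available. Lean on these libraries where they do the work, as an engineer would, in place of code of your own. Each camera call takes 0.05 s, during which the arm holds its last target. There are 200 camera calls.

## Task

Lift the parked hold-down arm by its ball knob over the keeper block on its track, swing it across over the anvil, and feel along the track for the locking slot until the arm drops in and its foot rests on the steel bar; then let go. Do not shove the bar out of place, do not bump the lamp, and leave the other things on the bench alone.

Things in the scene. Friction and masses are not known exactly. Their poses are not given: they have to be found in the camera images.
- stand: Steel stand fixed to the bench. Origin on the axis of its upright column (32 mm diameter, 400 mm tall) at bench level; its -x points to the robot's side. Base plate 12 mm thick, x -255 to +75, y -220 to +220 mm. It carries the hold-down arm and the track it rides on.
- track_center (a point): Point on the column axis, level with the top of the arc track (118 mm above the bench). The track is a steel arc about this point, radius 100 mm, 30 mm wide, on the stand's -x side. At swing 0.63 a fixed keeper block (14 mm long) stands 22 mm above the track. The locking slot is a 16 mm gap in the track somewhere between swing 1.39 and 1.68; its place varies and is not measured: feel for it.
- swing (a joint): Swing of the arm about the column, rad, 0 to 1.75. In the stand's frame the arm points from the axis along (-cos(0.873 - swing), sin(0.873 - swing)): at 0.873 along -x, below that to +y (parked), above to -y (over the anvil). Hinge friction 0.1 N m, no spring. The key under the arm cannot pass the keeper block (swing 0.50 to 0.76) unless the arm is raised.
- lift (a joint): Height of the arm on the column, m, 0 to 0.075. It falls under its own weight (0.6 to 0.9 kg). A rounded key under it, 10 mm thick, rides on the track: 0.018 = key on top of the track; above 0.041 = key clears the keeper block; about 0.004 = key dropped in the locking slot, foot on the bar. In the slot the arm has about 0.03 rad of play each way.
- knob_center (a point): Centre of the black ball knob (34 mm diameter, turns freely about the vertical) at the end of the arm, 240 mm from the column axis, 200 mm + lift above the bench. Its stem (16 mm) meets it 17 mm below this point; the top of the arm's beam (24 mm wide) is 40 mm below it.
- foot: Round foot, 24 mm diameter, hanging under the arm 170 mm from the column axis; origin at the centre of its lower face.
- bar: Loose flat steel bar 220 x 40 x 8 mm (x along its length), 0.55 kg, lying on the face of a small fixed anvil, 105 mm above the bench; origin at the centre of its underside.
- lamp: Fixed level batten lamp held out from the column above the arm: 40 mm deep (x, as the stand's x), 440 mm long (y), 35 mm thick. Origin at the centre of its underside, 360 mm above the bench, 170 mm from the column axis. It hangs over the knob at both ends of the swing: come in leaning 30 to 40 degrees (fingers pointing down and away from the robot) from the robot's side. For swing 0.44 to 1.3 the knob is out in front.
- hammer: wood-handled hammer lying on the bench; a bystander, leave alone. Origin at the centre of its underside.
- wrench: steel wrench lying on the bench; a bystander, leave alone. Origin at the centre of its underside.
- screwdriver: screwdriver lying on the bench; a bystander, leave alone. Origin at the centre of its underside.
- spray: blue spray can, 52 mm diameter, 170 mm tall; a bystander, leave alone. Origin at the centre of its underside.
- tape: roll of tape, 100 mm diameter, 45 mm tall; a bystander, leave alone. Origin at the centre of its underside.
- tin: small tin, 72 mm diameter, 80 mm tall; a bystander, leave alone. Origin at the centre of its underside.
- chisel: steel chisel, 130 mm long, on the base plate; a bystander, leave alone. Origin at the centre of its underside.
- spacer: steel spacer ring, 36 mm diameter, 14 mm tall, on the base plate; a bystander, leave alone. Origin at the centre of its underside.
Mind the look-alikes: they are no part of the job. Leave any pink look-alike of the bar alone.

How it is judged:
By the outcome, as a careful person would: the job done as asked, in the order asked, and still so for the second after the job is handed in, with the robot touching nothing.
It also fails if it takes over 54 s, if anything falls off the work surface, if the arm or the gripper's body presses on something with over 40 N, if the wrist force passes 120 N, or if a joint passes its speed limit or range.

## Working session

There is one attempt and no reset: what is moved stays moved. The work goes in short steps, Python scripts to look and compute and a tool call to move; the robot and the scene stay as the last step left them, time stands still between calls to the robot, and variables do not carry over. Pictures are saved under pics/ and viewed, at most 10 in all, crops included, and the job is handed in when it is done.

Besides the shell and the picture viewer there is one more tool, called as name(argument=value, ...) on one line, values as JSON. jog_arm: Moves the arm, as the interface text tells. Its arguments: {"type":"object","properties":{"series":{"type":"array","items":{"type":"array","items":{"type":"number"}}},"grip_force":{"type":"number"}},"required":["series"]}

```bash
mkdir -p pics
cat > h.py <<'E'
import numpy as np, cv2
from bench import get_obs, imaging, robot
def grab(n):
    im=imaging.get_image(n); cv2.imwrite(f'pics/{n}_{get_obs()["time"]:.2f}.png',im['pixels'][:,:,::-1]); np.save(f'{n}.npy',im,allow_pickle=True); return im
def pts(im):
    z=im['z_map'];f=240/np.tan(np.radians(im['vertical_fov'])/2)
    v,u=np.mgrid[:480,:640]
    P=np.dstack([(u-im['cx'])/f*z,-(v-im['cy'])/f*z,-z])
    return P@np.array(im['rotation']).T+np.array(im['origin'])
E
python3 - <<'E'
from h import *
for n in('scene','side'):
    im=grab(n); print({k:v for k,v in im.items() if k not in('pixels','z_map')})
o=get_obs();print(o)
E
ls pics
```

```text
{'vertical_fov': 53.37735794985429, 'cx': 321.3274851667827, 'cy': 244.10700275221893, 'origin': array([ 1.09655036, -0.58339563,  1.54673018]), 'rotation': array([0.90110587, 0.25147912, 0.0994265 , 0.33894075])}
{'vertical_fov': 49.97342984590905, 'cx': 313.94696418015303, 'cy': 242.54861287159721, 'origin': array([0.07082558, 1.08772629, 1.06056353]), 'rotation': array([-0.17690621, -0.09854423,  0.44217335,  0.87377111])}
{'time': 0.1, 'q': array([ 1.22899869,  0.39912944,  0.04500711,  1.53778316, -0.01869038,
        1.20690584, -0.05070169]), 'dq': array([ 0.0023668 , -0.00051535,  0.00101724, -0.00385282,  0.00117267,
        0.00034641, -0.00100404]), 'effort': array([ 3.76376178e-03, -4.76264977e+01,  1.37053180e+00, -2.54950279e+01,
        1.21544162e-02,  5.01663540e-03,  2.08224350e-05]), 'tool_pos': array([ 0.15616862, -0.63035634,  0.23034643]), 'ee_rot': array([-8.86281809e-04,  9.92631314e-01,  1.21170373e-01, -1.69915266e-04]), 'contact_force': array([ 0.02270122, -0.46390377, -0.57412083]), 'wrist_torque': array([-0.00760187, -0.02509408, -0.03107198]), 'grasp_force': 0.0, 'gripper_width': 0.08561377161614084}
scene_0.05.png
side_0.10.png
```

View pics/scene_0.05.png

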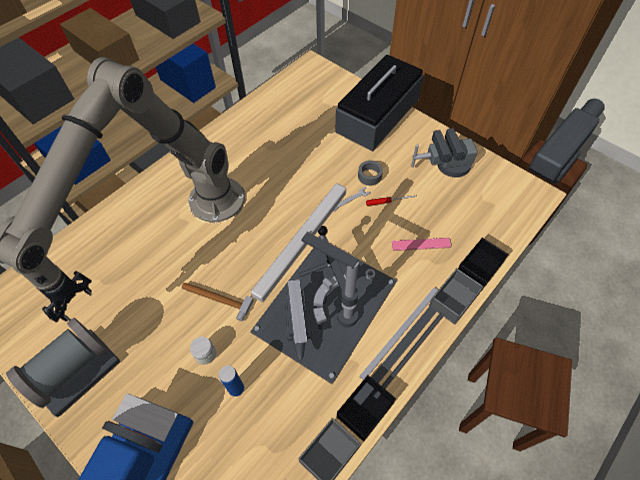

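View pics/side_0.10.png

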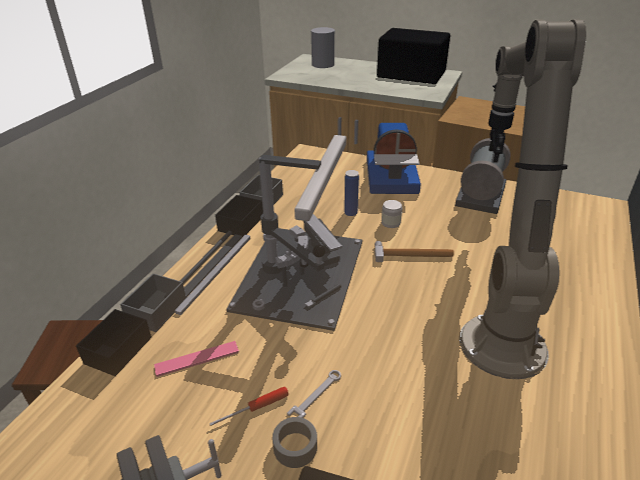

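The scene view shows the column top near (349,268), the lamp from (257,298) to (340,187), the black knob at (323,231) and the bar on the anvil near (297,310). In the side view, the knob and arm are near (315,262). I'll measure these next.

```bash
cat >> h.py <<'E'
from scipy.spatial.transform import Rotation as R
def rot(q): return R.from_quat([q[1],q[2],q[3],q[0]])
def pts(im):
    z=im['z_map'];f=240/np.tan(np.radians(im['vertical_fov'])/2)
    v,u=np.mgrid[:480,:640]
    P=np.dstack([(u-im['cx'])/f*z,-(v-im['cy'])/f*z,-z])
    if 'origin' in im: return rot(im['rotation']).apply(P.reshape(-1,3)).reshape(480,640,3)+np.array(im['origin'])
    o=get_obs(); T=np.array(im['T_tool_cam']); Q=P.reshape(-1,3)@T[:3,:3].T+T[:3,3]
    return (rot(o['ee_rot']).apply(Q)+o['tool_pos']).reshape(480,640,3)
E
python3 - <<'E'
from h import *
im=np.load('scene.npy',allow_pickle=True).item(); P=pts(im)
np.set_printoptions(precision=4,suppress=True)
def reg(zlo,zhi,box):
    m=np.zeros((480,640),bool);m[box[1]:box[3],box[0]:box[2]]=1
    m&=(P[:,:,2]>zlo)&(P[:,:,2]<zhi); return m
m=reg(.375,.41,(230,170,370,320))
lam=P[m];r=cv2.minAreaRect((lam[:,:2]*1000).astype(np.float32));print('lamp',r,np.median(lam[:,2]),len(lam))
print(cv2.boxPoints(r))
m=reg(.38,.43,(335,250,365,285));c=P[m];print('col',c.mean(0),c.min(0),c.max(0),len(c))
m=reg(.005,.02,(240,230,400,390));c=P[m];r=cv2.minAreaRect((c[:,:2]*1000).astype(np.float32));print('plate',r);print(cv2.boxPoints(r))
for u,v in[(323,231),(322,228),(325,233),(297,310),(300,325),(293,290),(232,380),(203,347),(349,264)]:print(u,v,P[v,u],im['pixels'][v,u])
im=np.load('side.npy',allow_pickle=True).item(); P=pts(im)
m=reg(.375,.41,(290,130,350,220));c=P[m];print('lampside',cv2.minAreaRect((c[:,:2]*1000).astype(np.float32)))
m=reg(.10,.24,(290,245,335,280))
import sys
for v in range(250,276,4): print(v,[(round(P[v,u,0],3),round(P[v,u,1],3),round(P[v,u,2],3)) for u in range(300,330,5)])
cv2.imwrite('pics/c.png',np.hstack([cv2.resize(im['pixels'][210:330,220:370,::-1],None,fx=2.66,fy=2.66,interpolation=2),cv2.resize(np.load('scene.npy',allow_pickle=True).item()['pixels'][220:340,260:410,::-1],None,fx=2.66,fy=2.66,interpolation=2)]))
E
```

```text
lamp ((644.4197998046875, -66.8427734375), (206.53041076660156, 438.9820556640625), 9.316484451293945) 0.39291682503145764 2663
[[ 506.9839  133.0356]
 [ 578.0496 -300.1559]
 [ 781.8557 -266.7212]
 [ 710.79    166.4704]]
col [ 0.7136 -0.0583  0.4021] [ 0.6684 -0.0753  0.38  ] [ 0.7468 -0.0355  0.4122] 312
plate ((619.1861572265625, -74.49932861328125), (604.0917358398438, 607.513916015625), 41.69976043701172)
[[ 191.599   -48.6311]
 [ 595.7337 -502.2259]
 [1046.7733 -100.3676]
 [ 642.6386  353.2272]]
323 231 [0.525  0.0566 0.2228] [28 31 34]
322 228 [0.5176 0.06   0.2296] [22 20 25]
325 233 [0.5326 0.0579 0.2168] [20 16 14]
297 310 [ 0.6144 -0.1746  0.1102] [151 150 158]
300 325 [ 0.6568 -0.2061  0.1098] [148 148 154]
293 290 [ 0.5583 -0.133   0.1178] [150 148 155]
232 380 [ 0.6383 -0.4739  0.1595] [ 4 40 87]
203 347 [ 0.4634 -0.4563  0.0756] [186 184 183]
349 264 [ 0.728  -0.0657  0.4053] [66 71 73]
lampside ((595.5422973632812, -68.14468383789062), (116.63961791992188, 442.5486145019531), 8.67630672454834)
250 [(np.float64(0.589), np.float64(0.025), np.float64(0.172)), (np.float64(
[... 1744 characters left out ...]
.float64(-0.054), np.float64(0.027)), (np.float64(0.622), np.float64(-0.075), np.float64(0.013)), (np.float64(0.609), np.float64(-0.085), np.float64(0.009)), (np.float64(0.596), np.float64(-0.095), np.float64(0.006)), (np.float64(0.578), np.float64(-0.095), np.float64(0.011)), (np.float64(0.564), np.float64(-0.102), np.float64(0.011))]
274 [(np.float64(0.627), np.float64(-0.048), np.float64(0.015)), (np.float64(0.613), np.float64(-0.055), np.float64(0.014)), (np.float64(0.601), np.float64(-0.067), np.float64(0.009)), (np.float64(0.586), np.float64(-0.072), np.float64(0.01)), (np.float64(0.571), np.float64(-0.078), np.float64(0.01)), (np.float64(0.556), np.float64(-0.083), np.float64(0.011))]
```

View pics/c.png

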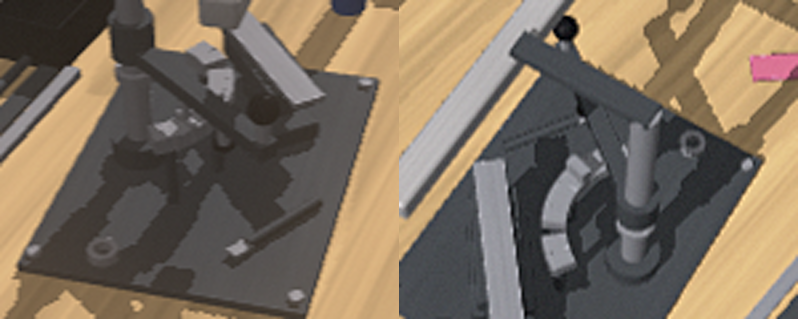

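The crops show the ball knob just outside the lamp's near edge, the arm parked on the +y side, the keeper on the arc, and the bar on the anvil. I'll refine the knob and column with fits and work out the pre-grasp.

```bash
cat >> h.py <<'E'
np.set_printoptions(precision=4,suppress=True)
YAW=np.radians(9.1)
def goal(L,yaw=YAW):
    xs=np.array([np.cos(yaw),np.sin(yaw),0]);d=np.array([0,0,-1.])
    z=np.cos(np.radians(L))*d+np.sin(np.radians(L))*xs; y=np.array([np.sin(yaw),-np.cos(yaw),0]); x=np.cross(y,z)
    return np.c_[x,y,z]
def jog(p,M=None):
    o=get_obs();r=rot(o['ee_rot']);M=r.as_matrix() if M is None else M
    print('shift cm',r.inv().apply(p-o['tool_pos'])*100,'rot deg',np.degrees((r.inv()*R.from_matrix(M)).as_rotvec()))
E
python3 - <<'E'
from h import *
from scipy.optimize import least_squares
K=[]
for n,b in(('scene',(314,222,332,240)),('side',(308,243,328,272))):
    im=np.load(n+'.npy',allow_pickle=True).item();P=pts(im);m=np.zeros((480,640),bool);m[b[1]:b[3],b[0]:b[2]]=1
    m&=(P[:,:,2]>.203)&(P[:,:,2]<.24)&(im['pixels'].max(2)<60); k=P[m];o=np.array(im['origin'])
    f=lambda c:np.linalg.norm(k-c,axis=1)-.017
    s=least_squares(f,np.array([.515,.062,.218]),loss='soft_l1',f_scale=.002);print(n,len(k),s.x)
    ray=k.mean(0)-o;ray/=np.linalg.norm(ray);print('  centroid+',np.median(k,0)+ray*.012)
    K.append(s.x)
    bx=(338,250,362,300) if n=='scene' else (255,150,280,230)
    m=np.zeros((480,640),bool);m[bx[1]:bx[3],bx[0]:bx[2]]=1;m&=(P[:,:,2]>.25)&(P[:,:,2]<.35)&(abs(P[:,:,0]-.72)<.04)&(abs(P[:,:,1]+.06)<.04);c=P[m]
    s=least_squares(lambda a:np.hypot(c[:,0]-a[0],c[:,1]-a[1])-.016,[.73,-.06],loss='soft_l1',f_scale=.002);print('col',len(c),s.x)
k=np.mean(K,0)
M=goal(37);jog(k-.10*M[:,2],M);print(k,k-.10*M[:,2],robot.tcp_to_grasp)
E
```

```text
scene 61 [0.5183 0.0602 0.2143]
  centroid+ [0.5186 0.0601 0.2153]
col 170 [ 0.7301 -0.0526]
side 118 [0.5163 0.0621 0.217 ]
  centroid+ [0.5143 0.0622 0.2174]
col 328 [ 0.7279 -0.0513]
shift cm [ 45.6876 -58.9496  -6.4192] rot deg [-1.6553 36.9892  4.6175]
[0.5173 0.0611 0.2157] [0.4579 0.0516 0.2955] 0.0187
```

jog_arm(series=[[15, -19, -2, 0, 0, 0, 0], [15, -19, -2, 0, 0, 0, 0], [15, -19, -2, 0, 0, 0, 0], [15, -19, -2, 0, 0, 0, 0], [15, -19, -2, 0, 0, 0, 0]])

```text
time: 0.6
tool_pos: [0.257, -0.4077, 0.2511]
ee_rot: [-0.0, 0.993, 0.122, -0.0]
contact_force: [1.5, 0.4, 0.2]
gripper_width: 0.0853
grasp_force: 0.0
```

jog_arm(series=[[13, -20, -4, 0, 0, 0, 0], [13, -20, -4, 0, 0, 0, 0], [13, -20, -4, 0, 0, 0, 0], [13, -20, -4, 0, 0, 0, 0], [13, -20, -4, 0, 0, 0, 0]])

```text
time: 1.1
tool_pos: [0.3346, -0.1823, 0.2916]
ee_rot: [0.0, 0.993, 0.122, 0.0]
contact_force: [1.1, 0.4, -0.1]
gripper_width: 0.0852
grasp_force: 0.0
```

Run:
```python
from h import *
k=np.array([.517,.061,.2175])
M=goal(37);jog(k-.10*M[:,2],M);print(get_obs()['tool_pos'])
```

```text
shift cm [ 17.5916 -19.7078  -0.589 ] rot deg [-1.5604 36.9742  4.7426]
[ 0.3346 -0.1823  0.2916]
```

jog_arm(series=[[17.6, -19.7, -0.6, -1.6, 37, 4.7, 0], [17.6, -19.7, -0.6, -1.6, 37, 4.7, 0], [17.6, -19.7, -0.6, -1.6, 37, 4.7, 0], [17.6, -19.7, -0.6, -1.6, 37, 4.7, 0], [17.6, -19.7, -0.6, -1.6, 37, 4.7, 0]])

```text
time: 1.6
tool_pos: [0.4483, 0.0362, 0.2943]
ee_rot: [-0.024, 0.945, 0.073, 0.317]
contact_force: [1.2, -1.4, -0.4]
gripper_width: 0.0854
grasp_force: 0.0
```

Run:
```python
from h import *
k=np.array([.517,.061,.2175])
M=goal(37);jog(k-.10*M[:,2],M);print(get_obs()['tool_pos'],get_obs()['q'])
```

```text
shift cm [ 1.1005 -1.3644  0.4521] rot deg [ 0.1629 -0.0333 -0.2126]
[0.4483 0.0362 0.2943] [ 0.5794 -0.4269 -0.5392  2.327  -0.5722  0.6021 -1.0266]
```

jog_arm(series=[[1.1, -1.4, 0.4, 0, 0, 0, 0], [1.1, -1.4, 0.4, 0, 0, 0, 0]])

```text
time: 1.8
tool_pos: [0.4602, 0.0543, 0.3007]
ee_rot: [-0.025, 0.945, 0.078, 0.317]
contact_force: [0.1, -0.9, -0.3]
gripper_width: 0.0854
grasp_force: 0.0
```

Run:
```python
from h import *
im=grab('wrist');P=pts(im)
k=np.array([.517,.061,.2175])
from scipy.optimize import least_squares
m=(np.linalg.norm(P-k,axis=2)<.026)&(P[:,:,2]>.205)&(im['z_map']>0)&(im['pixels'].max(2)<75);q=P[m]
s=least_squares(lambda c:np.linalg.norm(q-c,axis=1)-.017,k,loss='soft_l1',f_scale=.002).x
v,u=np.nonzero(m);print(len(q),s,u.mean(),v.mean())
M=goal(37);jog(s+.019*M[:,2],M);print(get_obs()['tool_pos'])
cv2.imwrite('pics/w1.png',im['pixels'][:,:,::-1])
```

```text
2039 [0.516  0.0589 0.2179] 316.74497302599315 241.38401177047572
shift cm [-0.4489  0.2276 11.8837] rot deg [ 0.0395 -0.0057  0.1244]
[0.4598 0.0523 0.3003]
```

View pics/w1.png

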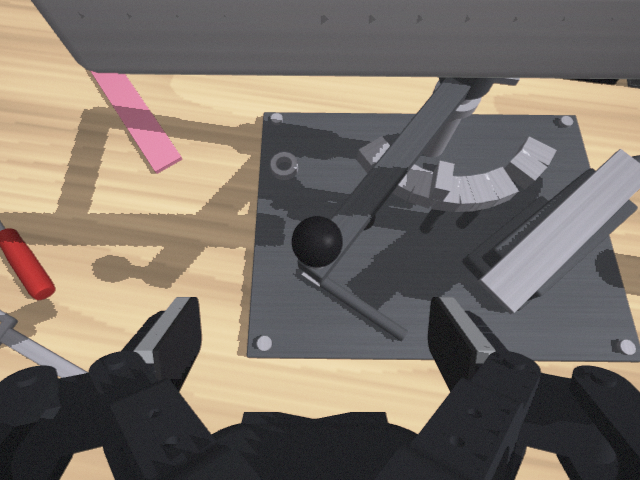

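The wrist view shows the knob at (317,242) between the fingers. The keeper is near (445,180), a gap in the track near (520,165), and the bar near (565,230).

jog_arm(series=[[-0.4, 0.2, 4, 0, 0, 0, 0], [-0.4, 0.2, 7, 0, 0, 0, 0], [-0.4, 0.2, 10, 0, 0, 0, 0], [-0.4, 0.2, 11.9, 0, 0, 0, 0], [-0.4, 0.2, 11.9, 0, 0, 0, 0]])

```text
time: 2.35
tool_pos: [0.5269, 0.0591, 0.2003]
ee_rot: [-0.026, 0.946, 0.074, 0.314]
contact_force: [-0.2, 0.2, 0.3]
gripper_width: 0.0854
grasp_force: 0.0
```

jog_arm(series=[[0, 0, 0, 0, 0, 0, 1], [0, 0, 0, 0, 0, 0, 1], [0, 0, 0, 0, 0, 0, 1], [0, 0, 0, 0, 0, 0, 1], [0, 0, 0, 0, 0, 0, 1]], grip_force=50)

```text
time: 2.85
tool_pos: [0.5279, 0.0609, 0.2038]
ee_rot: [-0.024, 0.945, 0.076, 0.317]
contact_force: [-7.8, 0.7, 9.7]
gripper_width: 0.0316
grasp_force: 48.5
```

Run:
```python
from h import *
o=get_obs();print({k:o[k] for k in('tool_pos','contact_force','gripper_width','grasp_force','q')})
im=np.load('wrist.npy',allow_pickle=True).item()
# pose at picture time
M=goal(37);T=np.array(im['T_tool_cam']);z=im['z_map'];f=240/np.tan(np.radians(im['vertical_fov'])/2);v,u=np.mgrid[:480,:640]
P=np.dstack([(u-im['cx'])/f*z,-(v-im['cy'])/f*z,-z]).reshape(-1,3)@T[:3,:3].T+T[:3,3]
P=P@M.T+[.4598,.0523,.3003]
A=np.array([.729,-.052,0]);d=P-A
c,s=np.cos(YAW),np.sin(YAW);X=c*d[:,0]+s*d[:,1];Y=-s*d[:,0]+c*d[:,1];r=np.hypot(X,Y);sw=.873-np.arctan2(Y,-X)
for a in np.arange(1.25,1.8,.02):
    k=(abs(sw-a)<.01)&(abs(r-.1)<.011);q=P[k,2];print(f'{a:.2f}:{k.sum()},{np.median(q) if k.any() else 0:.3f},{np.mean(q<.105) if k.any() else 0:.2f}',end=' | ')
k=(abs(P[:,2]-.113)<.008)&(r>.12)&(Y<-.02)
b=np.c_[X,Y][k]*1000;print('\nbar stand frame',cv2.minAreaRect(b.astype(np.float32)),np.percentile(b,[2,98],axis=0),np.median(P[k,2]))
```

```text
{'tool_pos': array([0.5279, 0.0609, 0.2038]), 'contact_force': array([-7.7508,  0.7257,  9.7169]), 'gripper_width': 0.0315726752033359, 'grasp_force': 48.469040393829346, 'q': array([ 0.8312, -0.0949, -0.9843,  2.322 , -0.2904,  0.233 , -1.3277])}
1.25:63,0.068,0.52 | 1.27:54,0.118,0.19 | 1.29:49,0.118,0.20 | 1.31:48,0.118,0.15 | 1.33:48,0.118,0.19 | 1.35:49,0.118,0.16 | 1.37:39,0.118,0.15 | 1.39:25,0.117,0.28 | 1.41:8,0.012,1.00 | 1.43:6,0.012,1.00 | 1.45:8,0.012,1.00 | 1.47:10,0.012,1.00 | 1.49:6,0.012,1.00 | 1.51:29,0.107,0.38 | 1.53:188,0.110,0.27 | 1.55:134,0.111,0.31 | 1.57:44,0.118,0.23 | 1.59:46,0.118,0.15 | 1.61:51,0.118,0.20 | 1.63:47,0.118,0.23 | 1.65:45,0.118,0.13 | 1.67:41,0.118,0.20 | 1.69:36,0.118,0.06 | 1.71:44,0.118,0.07 | 1.73:37,0.118,0.16 | 1.75:42,0.118,0.10 | 1.77:40,0.118,0.03 | 1.79:33,0.118,0.00 | 
bar stand frame ((-137.74102783203125, -104.73478698730469), (58.24359893798828, 220.96356201171875), 37.46576690673828) [[-212.3215 -180.0685]
 [ -66.4807  -24.2976]] 0.11280480121694045
```

jog_arm(series=[[0.4, 0, -0.5, 0, -1, 0, 1], [0.8, 0, -1.1, 0, -2, 0, 1], [1.3, 0, -1.8, 0, -3, 0, 1], [1.8, 0, -2.5, 0, -4, 0, 1], [1.8, 0, -2.5, 0, -4, 0, 1]], grip_force=60)

```text
time: 3.35
tool_pos: [0.5272, 0.0593, 0.2343]
ee_rot: [-0.021, 0.956, 0.075, 0.284]
contact_force: [5.2, -2.8, -7.9]
gripper_width: 0.0313
grasp_force: 60.7
```

```bash
cat >> h.py <<'E'
A=np.array([.729,-.052])
def st():
    o=get_obs();r=rot(o['ee_rot']).as_matrix();g=o['tool_pos']-.019*r[:,2];d=g[:2]-A
    c,s=np.cos(YAW),np.sin(YAW);X=c*d[0]+s*d[1];Y=-s*d[0]+c*d[1]
    print('t',o['time'],'grasp pt',g,'r',np.hypot(X,Y),'swing',.873-np.arctan2(Y,-X),'lift',g[2]-.2,'lean',np.degrees(np.arccos(-r[2,2])))
    print('F',o['contact_force'],'w',o['gripper_width'],o['grasp_force'],'q',o['q'])
    return o,r,g
def knob(sw,lift):
    a=.873-sw;c,s=np.cos(YAW),np.sin(YAW);X,Y=-.24*np.cos(a),.24*np.sin(a)
    return np.array([A[0]+c*X-s*Y,A[1]+s*X+c*Y,.2+lift])
def plan(rows,L):
    o,r,g=st();M=goal(L)
    for sw,l in rows:
        print(sw,l,np.round((r.T@(knob(sw,l)+.019*M[:,2]-o['tool_pos']))*100,2),np.round(R.from_matrix(r.T@M).as_rotvec(degrees=True),1))
E
python3 - <<'E'
from h import *
plan([(a,.05) for a in(.4,.55,.7,.85,1.0,1.15,1.3,1.4)],34)
E
```

```text
t 3.35 grasp pt [0.5169 0.0577 0.2502] r 0.2387516671373517 swing 0.23681321197768934 lift 0.050201428907696743 lean 33.044961688438576
F [ 5.1532 -2.815  -7.8636] w 0.03133504917276783 60.65635442733765 q [ 0.8411 -0.1399 -0.9583  2.2326 -0.2905  0.4249 -1.3296]
0.4 0.05 [-1.79  3.25 -1.15] [ 0.2  1.  -0.1]
0.55 0.05 [-2.95  6.57 -1.9 ] [ 0.2  1.  -0.1]
0.7 0.05 [-3.69 10.06 -2.38] [ 0.2  1.  -0.1]
0.85 0.05 [-3.98 13.64 -2.56] [ 0.2  1.  -0.1]
1.0 0.05 [-3.82 17.23 -2.45] [ 0.2  1.  -0.1]
1.15 0.05 [-3.21 20.75 -2.04] [ 0.2  1.  -0.1]
1.3 0.05 [-2.17 24.13 -1.36] [ 0.2  1.  -0.1]
1.4 0.05 [-1.24 26.25 -0.75] [ 0.2  1.  -0.1]
```

jog_arm(series=[[-1.8, 3.2, -1.1, 0, 0, 0, 1], [-2.9, 6.5, -1.9, 0, 0, 0, 1], [-3.7, 10.0, -2.4, 0, 0, 0, 1], [-4.0, 13.6, -2.6, 0, 0, 0, 1], [-3.8, 17.2, -2.5, 0, 0, 0, 1]])

```text
time: 3.85
tool_pos: [0.5101, -0.1169, 0.2346]
ee_rot: [-0.022, 0.955, 0.076, 0.285]
contact_force: [14.6, 4.8, -10.1]
gripper_width: 0.031
grasp_force: 61.9
```

Run:
```python
from h import *
plan([(a,.05) for a in(1,1.08,1.16,1.24,1.3)]+[(1.3,.035),(1.3,.024)],34)
```

```text
t 3.85 grasp pt [ 0.4999 -0.1185  0.2505] r 0.238583284348528 swing 0.9966824870707577 lift 0.05048719347815045 lean 33.1697353738721
F [ 14.5914   4.7765 -10.1041] w 0.03102446135280499 61.947433948516846 q [ 0.7891 -0.0776 -0.4625  2.2202 -0.5862  0.5384 -0.6534]
1 0.05 [-0.11  0.09 -0.03] [0.1 0.8 0. ]
1.08 0.05 [0.16 1.99 0.15] [0.1 0.8 0. ]
1.16 0.05 [0.55 3.85 0.4 ] [0.1 0.8 0. ]
1.24 0.05 [1.06 5.67 0.74] [0.1 0.8 0. ]
1.3 0.05 [1.53 6.99 1.05] [0.1 0.8 0. ]
1.3 0.035 [0.71 6.99 2.31] [0.1 0.8 0. ]
1.3 0.024 [0.11 6.99 3.23] [0.1 0.8 0. ]
```

jog_arm(series=[[0.3, 2.0, 0.2, 0, 0, 0, 1], [0.65, 3.9, 0.5, 0, 0, 0, 1], [1.2, 5.7, 0.85, 0, 0, 0, 1], [1.6, 7.0, 1.1, 0, 0, 0, 1], [1.6, 7.0, 1.1, 0, 0, 0, 1]])

```text
time: 4.35
tool_pos: [0.5405, -0.1813, 0.2325]
ee_rot: [-0.024, 0.956, 0.076, 0.283]
contact_force: [6.5, 3.9, -6.8]
gripper_width: 0.0313
grasp_force: 62.4
```

jog_arm(series=[[-0.5, 0, 0.8, 0, 0, 0, 1], [-1.0, 0, 1.6, 0, 0, 0, 1], [-1.4, 0, 2.2, 0, 0, 0, 1], [-1.55, 0, 2.4, 0, 0, 0, 1], [-1.55, 0, 2.4, 0, 0, 0, 1]])

```text
time: 4.85
tool_pos: [0.5398, -0.1809, 0.2047]
ee_rot: [-0.023, 0.956, 0.077, 0.283]
contact_force: [5.3, 4.2, -3.0]
gripper_width: 0.0314
grasp_force: 62.8
```

Run:
```python
from h import *
plan([(1.3,.018)]+[(a,.015) for a in (1.3,1.34,1.38,1.42,1.46,1.5,1.54,1.58)],33)
```

```text
t 4.85 grasp pt [ 0.5296 -0.1825  0.2206] r 0.2383041833414069 swing 1.2938278655253745 lift 0.020602384755238096 lean 33.02169237534837
F [ 5.3056  4.2052 -3.0453] w 0.031390363915312504 62.83116102218628 q [ 0.8301  0.0796 -0.4187  2.1481 -0.5943  0.501  -0.5245]
1.3 0.018 [-0.22  0.21  0.17] [-0.1 -0.   0. ]
1.3 0.015 [-0.38  0.21  0.42] [-0.1 -0.   0. ]
1.34 0.015 [-0.04  1.07  0.64] [-0.1 -0.   0. ]
1.38 0.015 [0.34 1.92 0.89] [-0.1 -0.   0. ]
1.42 0.015 [0.74 2.75 1.15] [-0.1 -0.   0. ]
1.46 0.015 [1.18 3.56 1.43] [-0.1 -0.   0. ]
1.5 0.015 [1.63 4.35 1.72] [-0.1 -0.   0. ]
1.54 0.015 [2.12 5.12 2.04] [-0.1 -0.   0. ]
1.58 0.015 [2.63 5.86 2.37] [-0.1 -0.   0. ]
```

jog_arm(series=[[-0.4, 0.2, 0.5, 0, 0, 0, 1], [-0.1, 1.1, 0.8, 0, 0, 0, 1], [0.2, 1.9, 1.05, 0, 0, 0, 1], [0.4, 2.3, 1.2, 0, 0, 0, 1], [0.6, 2.75, 1.3, 0, 0, 0, 1]])

```text
time: 5.35
tool_pos: [0.5586, -0.2061, 0.1994]
ee_rot: [-0.023, 0.955, 0.077, 0.285]
contact_force: [11.2, 8.5, -5.0]
gripper_width: 0.0313
grasp_force: 62.4
```

Run:
```python
from h import *
plan([(a,.013) for a in (1.42,1.44,1.46,1.48,1.5,1.52)],33)
```

```text
t 5.35 grasp pt [ 0.5483 -0.2078  0.2153] r 0.23857859453062405 swing 1.4256458365179547 lift 0.015290277701320937 lean 33.26610616014956
F [11.1786  8.5165 -4.9902] w 0.031317719512971666 62.39613711833954 q [ 0.8397  0.1398 -0.4059  2.098  -0.5816  0.4972 -0.502 ]
1.42 0.013 [-0.29 -0.04  0.09] [-0.  -0.3  0.1]
1.44 0.013 [-0.08  0.37  0.23] [-0.  -0.3  0.1]
1.46 0.013 [0.14 0.77 0.37] [-0.  -0.3  0.1]
1.48 0.013 [0.36 1.17 0.52] [-0.  -0.3  0.1]
1.5 0.013 [0.59 1.56 0.67] [-0.  -0.3  0.1]
1.52 0.013 [0.83 1.95 0.82] [-0.  -0.3  0.1]
```

jog_arm(series=[[-0.1, 0.35, 0.3, 0, 0, 0, 1], [0.05, 0.75, 0.5, 0, 0, 0, 1], [0.25, 1.15, 0.7, 0, 0, 0, 1], [0.25, 1.15, 0.7, 0, 0, 0, 1]])

```text
time: 5.75
tool_pos: [0.5649, -0.2131, 0.1922]
ee_rot: [-0.026, 0.956, 0.079, 0.283]
contact_force: [10.3, 9.9, -7.3]
gripper_width: 0.031
grasp_force: 62.4
```

Run:
```python
from h import *
plan([(1.48,.01),(1.48,.004),(1.48,0),(1.5,.006),(1.52,.006)],33)
```

```text
t 5.75 grasp pt [ 0.5547 -0.2148  0.2081] r 0.2384987009899638 swing 1.4657155445850272 lift 0.008124063579105556 lean 33.02534765677243
F [10.2646  9.8553 -7.2818] w 0.031030606007024553 62.35706984996796 q [ 0.8411  0.1696 -0.4031  2.0808 -0.5746  0.4954 -0.494 ]
1.48 0.01 [ 0.16  0.38 -0.12] [-0.4 -0.   0.2]
1.48 0.004 [-0.17  0.38  0.38] [-0.4 -0.   0.2]
1.48 0 [-0.39  0.38  0.72] [-0.4 -0.   0.2]
1.5 0.006 [0.17 0.78 0.36] [-0.4 -0.   0.2]
1.52 0.006 [0.41 1.16 0.51] [-0.4 -0.   0.2]
```

jog_arm(series=[[-0.1, 0, 0.2, 0, 0, 0, 1], [-0.2, 0, 0.3, 0, 0, 0, 1], [-0.3, 0, 0.5, 0, 0, 0, 1], [-0.3, 0, 0.5, 0, 0, 0, 1], [-0.3, 0, 0.5, 0, 0, 0, 1]])

```text
time: 6.25
tool_pos: [0.5661, -0.2145, 0.1901]
ee_rot: [-0.024, 0.955, 0.078, 0.285]
contact_force: [-1.5, 9.3, 12.9]
gripper_width: 0.0312
grasp_force: 64.5
```

Run:
```python
from h import *
plan([(1.48,.004)],33)
im=grab('wrist')
cv2.imwrite('pics/w2.png',im['pixels'][:,:,::-1])
```

```text
t 6.25 grasp pt [ 0.5558 -0.2163  0.206 ] r 0.23871548812794682 swing 1.473042668435642 lift 0.006001860742870929 lean 33.2498431492322
F [-1.4888  9.2611 12.8676] w 0.03115271165239999 64.45597887039185 q [ 0.8432  0.1739 -0.4049  2.0833 -0.5819  0.4846 -0.4848]
1.48 0.004 [-0.13  0.22  0.16] [-0.2 -0.2  0.2]
```

View pics/w2.png

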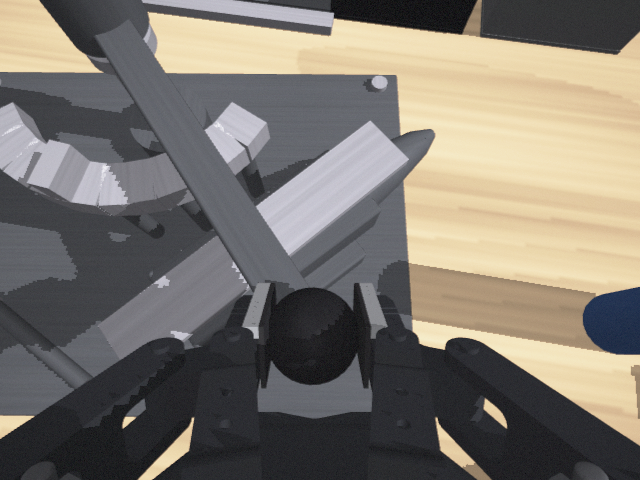

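The arm lies across the bar, with the key in the slot near (200,170) and the knob between the pads at (313,335). The vertical force has turned to support, so the foot is seated. I'll relieve the preload, open and back off.

jog_arm(series=[[0.1, -0.1, -0.2, 0, 0, 0, 1], [0.1, -0.1, -0.2, 0, 0, 0, 1], [0.1, -0.1, -0.2, 0, 0, 0, 0], [0.1, -0.1, -0.2, 0, 0, 0, 0], [0.1, -0.1, -0.2, 0, 0, 0, 0]])

```text
time: 6.8
tool_pos: [0.5628, -0.2191, 0.1893]
ee_rot: [-0.021, 0.956, 0.075, 0.283]
contact_force: [0.4, -0.6, -1.2]
gripper_width: 0.0735
grasp_force: 0.0
```

jog_arm(series=[[0, 0, 0, 0, 0, 0, 0], [0, 0, 0, 0, 0, 0, 0], [0, 0, 0, 0, 0, 0, 0]])

```text
time: 7.1
tool_pos: [0.5631, -0.218, 0.1893]
ee_rot: [-0.022, 0.956, 0.075, 0.283]
contact_force: [0.7, 0.3, -0.1]
gripper_width: 0.0854
grasp_force: 0.0
```

jog_arm(series=[[0, 0, -3, 0, 0, 0, 0], [0, 0, -6, 0, 0, 0, 0], [0, 0, -9, 0, 0, 0, 0], [0, 0, -12, 0, 0, 0, 0], [0, 0, -12, 0, 0, 0, 0]])

```text
time: 7.6
tool_pos: [0.4989, -0.2304, 0.294]
ee_rot: [-0.019, 0.955, 0.075, 0.286]
contact_force: [0.1, -0.8, 0.8]
gripper_width: 0.0858
grasp_force: 0.0
```

Run:
```python
from h import *
st()
from scipy.optimize import least_squares
im=grab('wrist');P=pts(im);k=knob(1.48,.004)
m=(np.linalg.norm(P-k,axis=2)<.03)&(P[:,:,2]>.19)&(im['z_map']>0)&(im['pixels'].max(2)<75);q=P[m]
s=least_squares(lambda c:np.linalg.norm(q-c,axis=1)-.017,k,loss='soft_l1',f_scale=.002).x
d=s[:2]-A;c,n=np.cos(YAW),np.sin(YAW);print('knob',len(q),s,'swing',.873-np.arctan2(-n*d[0]+c*d[1],-(c*d[0]+n*d[1])))
cv2.imwrite('pics/w3.png',im['pixels'][:,:,::-1])
```

```text
t 7.6 grasp pt [ 0.4886 -0.2319  0.3099] r 0.30028971091350426 swing 1.356476820473722 lift 0.10990288389282493 lean 33.27617442913762
F [ 0.0627 -0.7847  0.7981] w 0.08576006793836743 0.0 q [ 0.9327 -0.0455 -0.3411  2.0522 -0.582   0.7659 -0.475 ]
knob 1969 [ 0.5525 -0.2143  0.2018] swing 1.4575524328577203
```

View pics/w3.png

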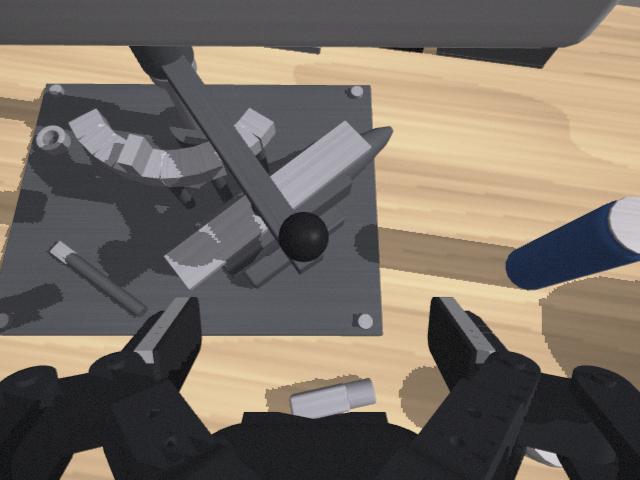

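The knob at (303,237) measures z = 0.202, so lift is about 0.002–0.004 and the key is in the slot. The foot is on the bar, the bar lies in place on the anvil, and the gripper is clear.

```bash
python3 -c "
from bench import robot
print(robot.sign_off())"
```

```text
the job is handed in; nothing more can be done
None
```

I lifted the hold-down arm over the keeper and swung it across. It dropped into the locking slot at about swing 1.46–1.47 with its foot on the bar. I then let go, backed the gripper clear and handed the job in at about 7.6 s; the bar looked in place on the anvil in the last picture.

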